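Draw the ringed stop plug from its bore with the pull hook

TASK

For the tray change-over, take the pull hook from its stand, hook the swinging loop of the one looped stop plug deep in the fixture block and draw the plug out of its bore, without forcing it and without the gripper ever touching the plug. Stand the plug upright in the empty black tray, setting it down without dropping it, unhook it, and hang the pull hook back in its stand. Leave the two plain plugs in their bores and the other things on the bench where they are.

Things in the scene. Friction and masses are not known exactly. Their poses are not given: they have to be found in the camera images.
- fixture: Aluminium block, 90 (x) by 200 (y) by 110 high, fixed; origin at the centre of its underside on the bench, z up. Three blind upright bores in its top, 44 diameter, 100 deep (flat floor 10 above the bench), centred at x = 0 and y = -62, 0, +62. A base flange 120 by 220, 8 high, with bolt heads up to 13, surrounds it.
- plug_center (a point): Centre (half-way up) of the looped stop plug: dark steel cylinder, 41 diameter, 22 high, 0.14 to 0.25 kg, loose on the floor of any one of the three bores, z up. A swinging wire loop is hinged on its top (see bail_hinge). Hanging from the hook, its underside is about 46 below the centre line of the hook's foot.
- bail_hinge (a point): Hinge of the plug's loop, 13 above plug_center, axes as the plug; hinge axis x. Loop: arch of 4 thick wire, legs at x = +8 and -8 (12 clear between), crown 26 from the hinge. It swings freely and lies flopped 34 degrees over to +y or -y against a stop, crown 15 aside and 21 up, blocking that half of the bore from above. Which side is not reported (this frame does not turn with the loop): look or feel.
- blank1_center (a point): Centre of a plain stop plug without loop, dark steel with a small dark dimple on top, 41 diameter, 22 high, in another bore; stays there.
- blank2_center (a point): Centre of the second plain stop plug, the same, in the third bore; stays there.
- hook_grip (a point): Middle of the wooden handle of the pull hook (0.12 kg), which hangs upright in its stand; z up. Handle 18 thick along its x, 26 wide along its y, 62 long (31 to each side of this point). Below it a steel collar disc, 56 diameter, 4 thick, underside 35 below this point, rests on the stand. A straight shank of 5 diameter goes down on the axis to the heel, 135 below this point.
- hook_heel (a point): Heel of the pull hook: lower end of its shank (centre of the bend), 100 below the collar's underside; z up. From here the 4 thick foot runs level along this frame's +x for 14, then its tip turns up by 4 (wire centres; the tip ends 16 from the axis and 6 above the foot's centre line).
- stand_hole (a point): Centre of the top of the hook's fixed stand, 130 above the bench: a plate 90 by 90, 10 thick, on four thin posts (38 off centre in x and y), with a through hole of 46 diameter in which the hook's shank hangs, its collar lying on the plate. The shank may hang a few mm off centre.
- tray: Empty shallow black tray fixed to the bench, 130 by 130 by 22 high outside, walls 4, floor about 4 thick; origin at the centre of its underside.
- lighter_1: Bystander: red lighter, 75 long, lying on the bench. Leave alone.
- lighter_2: Bystander: blue lighter, 75 long, lying on the bench. Leave alone.
- tape_roll: Bystander: cardboard tape core, 90 diameter, 24 high. Leave alone.
- oil_can: Bystander: white bottle, 48 diameter, 110 high. Leave alone.
Not all that is in view belongs to the job. What is shaped like the part that bears stand_hole but pink or red is not meant.

How it is judged:
By the outcome, as a careful person would: the job done as asked, in the order asked, and still so for the second after the job is handed in, with the robot touching nothing.
It also fails if it takes over 72 s, if anything falls off the work surface, if the arm or the gripper's body presses on something with over 40 N, if the wrist force passes 120 N, or if a joint passes its speed limit or range.

ROBOT

A 6-joint arm with a two-finger parallel gripper is mounted at the origin on the work surface. World frame = base frame: x ahead of the robot, y to its left, z up, the work surface at z = 0. Lengths are in m, angles in rad, forces in N, time in s.
With the tool pointing down it reaches from about 0.375 to 0.925 m from the base axis. Payload 5.7 kg.
Tool frame: the origin (TCP) lies midway between the tips of the shut fingers; the grasp point (between the pads) lies 19 mm behind it; z points along the fingers, y is the line along which they close (so a half turn about z gives the same grasp; the last joint's range is limited). The gripper opens to 88 mm and grips with 3 to 60 N. Pads are 20 mm wide; open, the fingers measure 115 mm over their backs; the gripper's body (75 mm by 178 mm) begins 61 mm behind the grasp point.
Start: joints at [-1.456, 0.359, 1.51, -0, 1.272, -0.115], TCP at [0.137, -0.584, 0.223] pointing down, gripper open.
Joint ranges: [-2.97, 2.97], [-1.01, 2.36], [0.21, 2.38], [-0.96, 4.11], [0.2, 2.71], [-2.98, 2.98]. Speed limits (rad/s): [2.39, 2.39, 3.14, 3.14, 3.14, 3.14].

INTERFACE

Orientations are given as a unit quaternion [x, y, z, w].
In Python, from bench import move_ptp, servo_line, goto_joints, move_gripper, sleep, inverse_kinematics, capture, PlanningError, close_job, spot_in, silhouettes, current_clock, current_joint_pos, current_qvel, current_joint_torque, current_position, current_orientation, current_force, current_torque, current_finger_gap, current_grip_force gives the robot as it stands. Calls block until the motion is done:
- move_ptp(position, orientation): joint-space move of the TCP to a pose.
- servo_line(position, orientation=None, rate=0.15, contact_N=None): straight line of the TCP; orientation=None keeps the orientation; rate is the mean speed in m/s. With contact_N (N) it stops when the force on the tool has changed by that much, and returns True; else False.
- goto_joints(angles): joint-space move.
- move_gripper(opening): finger opening in m; the grip force is fixed at half the most; returns when the fingers have stopped.
- sleep(seconds).
- inverse_kinematics(position, orientation): joint angles nearest the present ones, or None.
- capture(name): name is "scene" or "top" or "wrist"; returns a dict with "image" (420x560x3 uint8, blue, green, red), "range_z" (420x560 float32, m along the optical axis (not along the pixel's ray), 0 where there is no reading), "intrinsics" (3x3 intrinsics, pixels), "R" (3x3) and "t" (3): a world point X has camera coordinates R X + t. Camera axes: x right, y down, z forward; pixel columns grow to the right and rows downward; lengths in m; the calibration is good to about 2 mm. A picture is of the moment at which its call begins.
A pose or a line that the arm cannot do raises PlanningError and nothing moves.
- close_job(): hands the job in; it is judged then, once.
Trained networks look in the newest picture that a camera, given by its name, has taken for a name from the list of things; names that differ only in an ending like _2 or _b are one class to them, and where a whole thing is asked for, a point or a joint stands for the part that bears it (a point fixed in the world has none). Each returns a list of dicts, best first, with "conf" (0 to 1); they miss things now and then, are a little off and sometimes report something else, mostly with a low value. They report only what shows in the picture. A call takes as long as a camera call. They do not tell look-alikes from the thing itself.
- spot_in(camera, query): "xy" ([column, row] in pixels, amid what is visible of it).
- silhouettes(camera, query): "region" (420x560 bool, what is visible of it) and "xy" ([column, row] in pixels, amid what is visible of it).
Readings, each from a call of its own:
- current_clock(): time.
- current_joint_pos(): joint angles.
- current_qvel(): joint speeds.
- current_joint_torque(): joint torques, N m.
- current_position(): TCP position.
- current_orientation(): TCP orientation.
- current_force(): force on the tool from outside, world axes, zero at the start.
- current_torque(): the same for the moment, N m.
- current_finger_gap(): finger opening in m.
- current_grip_force(): force on a finger pad.
Only numpy, scipy, OpenCV 4.12 (cv2) and the standard library are available. Lean on these libraries where they do the work, as an engineer would, in place of code of your own. Each camera call takes 0.05 s, during which the arm holds its last target. There are 200 camera calls.

## Working session

There is one attempt and no reset: what is moved stays moved. The work goes in short steps, each a Python script; the robot and the scene stay as the last script left them, time stands still between calls to the robot, and variables do not carry over. Pictures are saved under pics/ and viewed, at most 10 in all, crops included, and the job is handed in when it is done.

```bash
ls; mkdir -p pics
cat > h.py <<'E'
import numpy as np, cv2
from bench import *
def world(c,u,v,z=None,d=None):
    K,R,t=c["intrinsics"],np.array(c["R"]),np.array(c["t"])
    r=np.linalg.inv(K)@np.array([u,v,1.])
    C=-R.T@t; w=R.T@r
    s=d if d is not None else (z-C[2])/w[2]
    return C+s*w
def cloud(c):
    K,R,t=c["intrinsics"],np.array(c["R"]),np.array(c["t"])
    v,u=np.mgrid[0:420,0:560]
    r=np.stack([u,v,np.ones_like(u)],-1)@np.linalg.inv(K).T*c["range_z"][...,None]
    P=(r-t)@R
    P[c["range_z"]==0]=np.nan
    return P
E
python3 - <<'E'
from h import *
ims=[]
for n in ("scene","top"):
    c=capture(n); P=cloud(c); np.savez(f"{n}.npz",P=P,**{k:np.array(c[k]) for k in c})
    im=c["image"]; cv2.imwrite(f"pics/{n}0.png",im)
    print(n,"cam",-np.array(c["R"]).T@c["t"])
    for q in ("fixture","plug_center","bail_hinge","blank1_center","hook_grip","hook_heel","stand_hole","tray","tape_roll","oil_can","lighter_1"):
        for s in spot_in(n,q)[:4]:
            u,v=np.round(s["xy"]).astype(int)
            print(q,round(s["conf"],2),u,v,np.round(P[v,u],3))
print(current_clock())
E
```

```text
pics
scene cam [ 1.10976532 -0.74494291  0.8046852 ]
fixture 0.62 322 224 [ 0.642 -0.038  0.11 ]
plug_center 0.57 220 240 [ 0.538 -0.322  0.17 ]
bail_hinge 0.5 257 226 [ 0.419 -0.08  -0.001]
hook_grip 0.67 221 242 [ 0.539 -0.32   0.163]
hook_heel 0.83 222 246 [ 0.539 -0.318  0.148]
stand_hole 0.93 192 332 [ 0.673 -0.514  0.13 ]
stand_hole 0.75 179 230 [ 0.267 -0.276  0.012]
stand_hole 0.65 223 278 [ 0.52  -0.311  0.012]
stand_hole 0.5 382 212 [0.682 0.263 0.006]
tray 0.55 333 180 [0.441 0.308 0.006]
tape_roll 0.83 384 212 [0.685 0.272 0.003]
oil_can 0.58 291 282 [ 0.699 -0.235  0.071]
lighter_1 0.64 258 222 [ 0.418 -0.074  0.012]
lighter_1 0.41 280 203 [0.399 0.052 0.011]
top cam [ 0.43221187 -0.07327614  1.59537613]
fixture 0.86 242 174 [0.595 0.042 0.035]
plug_center 0.51 260 173 [ 0.599 -0.009  0.029]
blank1_center 0.67 242 171 [0.605 0.043 0.025]
hook_grip 0.76 369 192 [ 0.531 -0.296  0.194]
hook_heel 0.54 371 196 [ 0.521 -0.3    0.199]
stand_hole 0.98 425 165 [ 0.609 -0.458  0.128]
stand_hole 0.72 362 281 [ 0.286 -0.304  0.004]
stand_hole 0.69 356 198 [ 0.52  -0.272  0.127]
tray 0.9 155 225 [ 0.45   0.299 -0.002]
tray 0.66 331 145 [ 0.671 -0.209  0.081]
tape_roll 0.74 162 135 [0.712 0.277 0.011]
lighter_1 0.6 231 248 [0.383 0.075 0.016]
lighter_1 0.57 283 237 [ 0.414 -0.075  0.011]
1.2
```

View pics/scene0.png

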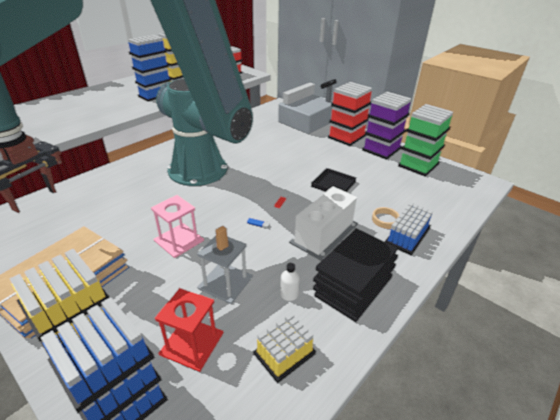

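View pics/top0.png

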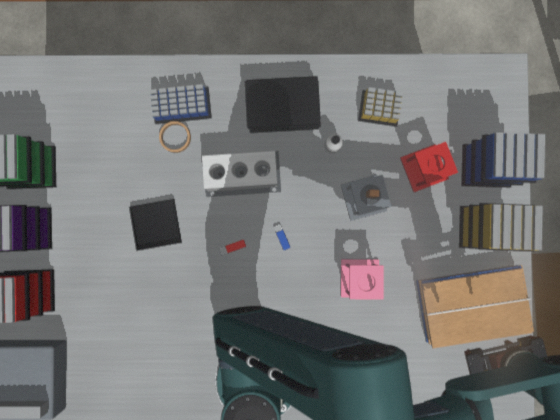

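Run:
```python
from h import *
for n in ("top","scene"):
    d=np.load(n+".npz");P=d["P"]
    def box(name,x0,x1,y0,y1,z0,z1):
        m=(P[...,0]>x0)&(P[...,0]<x1)&(P[...,1]>y0)&(P[...,1]<y1)&(P[...,2]>z0)&(P[...,2]<z1)
        q=P[m]
        if len(q)<5: print(n,name,len(q));return
        r=cv2.minAreaRect((q[:,:2]*1000).astype(np.float32)); print(n,name,len(q),"med",np.round(np.median(q,0),3),"rect",np.round(r[0],1),np.round(r[1],1),round(r[2],1))
    box("fixture top",.5,.75,-.15,.2,.100,.118)
    box("standplate",.45,.62,-.38,-.22,.120,.134)
    box("collar",.45,.62,-.38,-.22,.135,.150)
    box("handle",.45,.62,-.38,-.22,.155,.20)
    box("handletop",.45,.62,-.38,-.22,.185,.22)
    box("tray",.36,.54,.2,.4,.012,.03)
    box("inbore",.5,.75,-.15,.2,.015,.06)
```

```text
top fixture top 2521 med [0.623 0.012 0.108] rect [654.   -3.6] [194.9 303.6] 3.7
top standplate 874 med [ 0.525 -0.308  0.129] rect [ 528.2 -309.2] [89.9 91.2] 15.2
top collar 110 med [ 0.53  -0.303  0.136] rect [ 528.9 -311.8] [86.3 79.1] 14.0
top handle 88 med [ 0.529 -0.306  0.193] rect [ 528.1 -307.3] [25.2 17.4] 89.3
top handletop 72 med [ 0.529 -0.307  0.194] rect [ 528.8 -307.3] [15.8 25.2] 0.2
top tray 326 med [0.455 0.297 0.02 ] rect [438.4 294.1] [154.7 133.5] 10.5
top inbore 736 med [0.607 0.034 0.032] rect [631.6  24.2] [186.6 348.6] 1.3
scene fixture top 1580 med [0.628 0.001 0.109] rect [654.1  -3.6] [193.3 302.4] 3.2
scene standplate 723 med [ 0.545 -0.327  0.131] rect [ 529.9 -311.7] [92.5 93.9] 15.3
scene collar 124 med [ 0.539 -0.318  0.136] rect [ 535.3 -314.4] [52.3 44.1] 58.6
scene handle 191 med [ 0.538 -0.315  0.182] rect [ 532.3 -311.4] [26.8 18.3] 81.6
scene handletop 85 med [ 0.535 -0.312  0.195] rect [ 532.4 -311.5] [26.2 17.6] 84.2
scene tray 220 med [0.439 0.316 0.019] rect [453.7 295.2] [131.6 138.3] 8.9
scene inbore 660 med [ 0.643 -0.033  0.036] rect [655.4  65.9] [305.   97.6] 67.1
```

The top view shows the grey fixture near (240,170), the grey stand with its wooden handle near (371,195), and the tray at (155,224). The pink and red stands are decoys. Next I take wrist views above the fixture and the stand.

```bash
cat >> h.py <<'E'
from scipy.spatial.transform import Rotation as Ro
def down(yaw): # tool x axis at world angle yaw, z down
    return (Ro.from_euler('z',yaw)*Ro.from_euler('x',np.pi)).as_quat()
E
python3 - <<'E'
from h import *
print(Ro.from_quat(current_orientation()).as_matrix().round(2))
def cap(n,f):
    c=capture(n); P=cloud(c); np.savez(f,P=P,**{k:np.array(c[k]) for k in c}); cv2.imwrite(f"pics/{f}.png",c["image"])
    print("cam",(-np.array(c["R"]).T@c["t"]).round(3),"axis",np.array(c["R"])[2].round(2)); return c,P
M=Ro.from_quat(current_orientation()).as_matrix(); yaw0=np.arctan2(M[1,0],M[0,0]); print("yaw",yaw0)
c,P=cap("wrist","w0")
move_ptp([0.53,-0.309,0.42],down(0)); print(current_joint_pos(),current_clock())
c,P=cap("wrist","w1")
move_ptp([0.60,0.012,0.40],down(0)); print(current_joint_pos(),current_clock())
c,P=cap("wrist","w2")
for q in("plug_center","bail_hinge","blank1_center"):
  for s in spot_in("wrist",q)[:3]:
    u,v=np.round(s["xy"]).astype(int); print(q,round(s["conf"],2),u,v,P[v,u].round(3))
a=np.load("w1.npz")["image"]
cv2.imwrite("pics/w12.png",np.vstack([cv2.resize(x,(400,300)) for x in (a,)]))
E
```

```text
[[ 0.97  0.23  0.  ]
 [ 0.23 -0.97  0.  ]
 [ 0.   -0.   -1.  ]]
yaw 0.22982165412877967
cam [ 0.219 -0.566  0.385] axis [-0.3  -0.07 -0.95]
[-6.41666353e-01  2.73794359e-01  1.16496060e+00 -3.82652420e-04
  1.70390536e+00  9.30074691e-01] 3.1333
cam [ 0.614 -0.311  0.582] axis [-0.31  0.   -0.95]
[-9.65766592e-02  2.56204403e-01  1.23244771e+00 -7.29598548e-04
  1.65270037e+00  1.47526490e+00] 4.4333
cam [0.685 0.01  0.562] axis [-0.3   0.   -0.95]
plug_center 0.72 306 162 [ 0.598 -0.028  0.033]
plug_center 0.38 125 242 [0.446 0.303 0.004]
bail_hinge 0.63 302 163 [ 0.597 -0.021  0.033]
blank1_center 0.64 264 162 [0.599 0.04  0.034]
blank1_center 0.36 434 109 [ 0.681 -0.205  0.077]
```

View pics/w2.png

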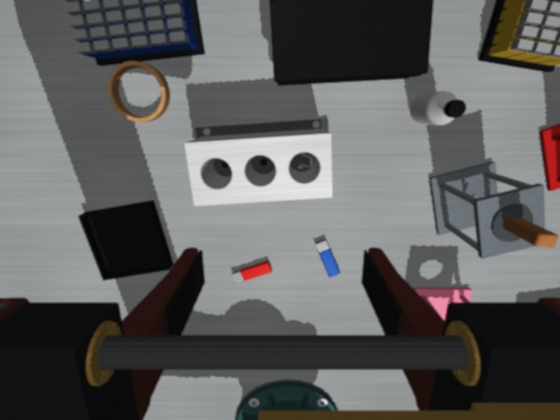

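View pics/w1.png

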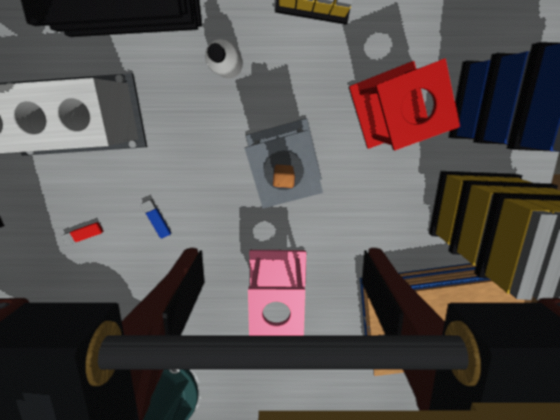

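The looped plug is in the −y bore, near (303,167) in the w2 picture; the other two bores hold dimpled plugs. Now a vertical close-up of that bore, plus geometry fits.

Run:
```python
from h import *
def rect(P,cond,name):
    q=P[cond]; 
    m=cv2.minAreaRect((q[:,:2]*1000).astype(np.float32)); print(name,len(q),"mean",np.nanmean(q,0).round(4),[np.round(x,1) for x in m])
def holes(d,tag):
    P=d["P"]; z=P[...,2]
    m=((z>.103)&(z<.117)&(P[...,0]>.54)&(P[...,0]<.69)&(P[...,1]>-.12)&(P[...,1]<.14)).astype(np.uint8)
    n,l,s,ce=cv2.connectedComponentsWithStats(m); k=1+np.argmax(s[1:,4]); m=(l==k).astype(np.uint8)
    rect(P,m>0,tag+" fixtop")
    cs,hi=cv2.findContours(m,cv2.RETR_CCOMP,cv2.CHAIN_APPROX_NONE)
    for c,h in zip(cs,hi[0]):
        if h[3]>=0 and len(c)>15:
            w=np.array([world(d,u,v,z=.110)[:2] for u,v in c[:,0]])
            e=cv2.fitEllipse((w*1000).astype(np.float32)); print(tag,"hole",[np.round(x,1) for x in e])
d=np.load("w2.npz"); holes(d,"w2")
P=d["P"]; rect(P,(P[...,2]>.016)&(P[...,2]<.026)&(abs(P[...,0]-.455)<.085)&(abs(P[...,1]-.295)<.085),"tray rim")
d=np.load("w1.npz");P=d["P"]
rect(P,(P[...,2]>.188)&(P[...,2]<.202)&(abs(P[...,0]-.53)<.05)&(abs(P[...,1]+.309)<.05),"handle top w1")
rect(P,(P[...,2]>.145)&(P[...,2]<.202)&(abs(P[...,0]-.53)<.05)&(abs(P[...,1]+.309)<.05),"handle w1")
rect(P,(P[...,2]>.123)&(P[...,2]<.138)&(abs(P[...,0]-.53)<.08)&(abs(P[...,1]+.309)<.08),"plate w1")
# vertical close look
R0=Ro.from_quat(down(0)); tilt=Ro.from_euler('y',np.arctan2(-.3,.95))
if (tilt.apply([-.3,0,-.95]))[0]**2>.01: tilt=tilt.inv()
off=tilt.apply([.085,0,.162])
p=np.array([.625,-.05,.40])-off; print("tcp",p)
move_ptp(p,(tilt*R0).as_quat())
c=capture("wrist");P=cloud(c);np.savez("w3",P=P,**{k:np.array(c[k]) for k in c})
holes(np.load("w3.npz"),"w3")
for q in("plug_center","bail_hinge"):
  for s in spot_in("wrist",q)[:3]:
    u,v=np.round(s["xy"]).astype(int); print(q,round(s["conf"],2),u,v,P[v,u].round(3))
s=spot_in("wrist","bail_hinge")
K=c["intrinsics"]; x=np.array(c["R"])@[.625,-.05,.05]+c["t"]; uv=(K@(x/x[2]))[:2]; print(uv)
u,v=uv.astype(int); u=np.clip(u,60,500);v=np.clip(v,60,360)
cr=c["image"][v-60:v+60,u-60:u+60]; cr=cv2.convertScaleAbs(cr,alpha=2.5)
zz=P[v-60:v+60,u-60:u+60,2]; zi=cv2.applyColorMap(np.uint8(np.clip(np.nan_to_num(zz)/.12,0,1)*255),cv2.COLORMAP_JET)
cv2.imwrite("pics/w3c.png",cv2.resize(np.hstack([cr,zi]),(800,400),interpolation=cv2.INTER_NEAREST)); print("crop",u-60,v-60,current_clock())
```

```text
w2 fixtop 6886 mean [0.601  0.0409 0.1102] [array([599.3,  42.4]), array([ 90.6, 199.8]), np.float64(3.7)]
w2 hole [array([596.3, 103.4]), array([43. , 44.1]), np.float64(131.5)]
w2 hole [array([600.3,  42.2]), array([43.5, 44.5]), np.float64(156.7)]
w2 hole [array([604.2, -19. ]), array([43.6, 44.2]), np.float64(18.4)]
tray rim 926 mean [0.4524 0.2973 0.0211] [array([451.5, 294.5]), array([130.6, 131.6]), np.float64(9.8)]
handle top w1 318 mean [ 0.53   -0.3108  0.1957] [array([ 529.2, -310.8]), array([25.6, 18. ]), np.float64(86.1)]
handle w1 437 mean [ 0.5321 -0.3108  0.1881] [array([ 529.2, -310.7]), array([25.8, 18. ]), np.float64(85.8)]
plate w1 3669 mean [ 0.5313 -0.3118  0.1311] [array([ 528.2, -311.8]), array([90.4, 90.1]), np.float64(15.0)]
tcp [ 0.59272876 -0.05        0.21992344]
w3 fixtop 15931 mean [0.6017 0.0423 0.1102] [array([599.6,  42.3]), array([ 90.2, 200. ]), np.float64(3.6)]
w3 hole [array([596.2, 101.9]), array([40.6, 43.2]), np.float64(100.8)]
w3 hole [array([604. , -20.2]), array([43.2, 43.7]), np.float64(120.0)]
plug_center 0.59 254 231 [ 0.602 -0.019  0.032]
plug_center 0.44 14 144 [0.706 0.275 0.005]
bail_hinge 0.69 255 230 [ 0.603 -0.02   0.032]
[281.59257374 210.56985303]
crop 221 150 5.625
```

View pics/w3c.png

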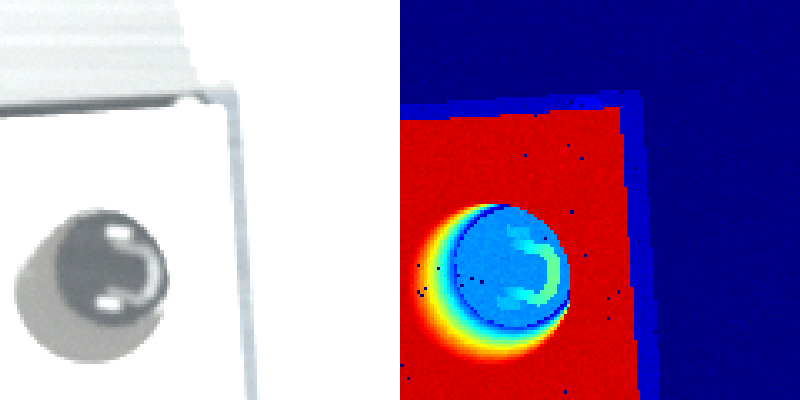

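In the crop, the loop's crown lies to the image right (crop pixel 155,268), so it is flopped toward −y. The hinge lugs are at (118,233) and (108,303). Next I get its exact direction and take the hook.

Run:
```python
from h import *
P=np.load("w3.npz")["P"]; b=np.array([.604,-.0195])
r=np.hypot(P[...,0]-b[0],P[...,1]-b[1]); z=P[...,2]
for lo,hi in((.0285,.0335),(.034,.039),(.040,.046),(.046,.052),(.052,.060)):
    q=P[(r<.0215)&(z>lo)&(z<hi)]; 
    if len(q): print(lo,len(q),q.mean(0).round(4),[np.round(x,1) for x in cv2.minAreaRect((q[:,:2]*1000).astype(np.float32))])
q=down(np.radians(86)); x,y=.5292,-.3108
move_gripper(.06)
move_ptp([x,y,.26],q); servo_line([x,y,.147],q,rate=.12,contact_N=15)
print(current_position(),current_force())
move_gripper(0.0); print("gap",current_finger_gap(),current_grip_force())
servo_line([x,y,.28],q,rate=.12)
print("gap",current_finger_gap(),current_force(),current_clock(),current_joint_pos())
for n in("wrist","scene"):
    c=capture(n);np.savez("lift_"+n,P=cloud(c),**{k:np.array(c[k]) for k in c})
    X=np.array([x,y,.164]);xc=np.array(c["R"])@X+c["t"];uv=(c["intrinsics"]@(xc/xc[2]))[:2];print(n,"heel px",uv)
    u,v=np.clip(uv.astype(int),[50,50],[510,370]); cv2.imwrite(f"pics/l_{n}.png",cv2.resize(c["image"][v-50:v+50,u-50:u+50],(400,400),interpolation=cv2.INTER_CUBIC))
cv2.imwrite("pics/lift.png",np.hstack([cv2.imread(f"pics/l_{n}.png") for n in("wrist","scene")]))
```

```text
0.0285 707 [ 0.6033 -0.0175  0.0322] [array([603.5, -18.1]), array([41.6, 37. ]), np.float64(45.2)]
0.034 73 [ 0.6035 -0.0197  0.037 ] [array([605.6, -18.7]), array([39.3, 19. ]), np.float64(20.3)]
0.04 27 [ 0.6059 -0.0218  0.0428] [array([610.3, -19.4]), array([31.9, 14. ]), np.float64(30.7)]
0.046 29 [ 0.6035 -0.0261  0.0491] [array([609.9, -20.9]), array([36. , 18.1]), np.float64(45.9)]
0.052 71 [ 0.6028 -0.0322  0.0557] [array([610.4, -21.3]), array([37.4, 16.1]), np.float64(50.2)]
[ 0.52975804 -0.31115493  0.14775605] [-0.47058596  1.1753208  -0.07631339]
gap 0.01782734606695978 30.00010460615158
gap 0.01796095059930745 [ 0.25590042  0.30459882 -1.12051443] 10.9417 [-6.43556811e-01  3.35417360e-01  1.40336094e+00 -1.49549292e-05
  1.40444410e+00 -5.73694190e-01]
wrist heel px [283.05183004 205.6336123 ]
scene heel px [221.29494651 237.9656175 ]
```

View pics/lift.png

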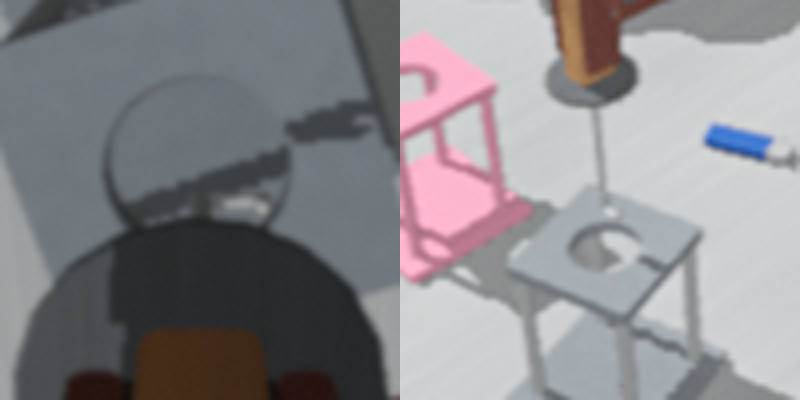

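The foot points along +x (wrist crop right of (200,205)), so foot angle = tool yaw − 90°. The heel agrees with the prediction to about a pixel. Now the insertion.

```bash
cat >> h.py <<'E'
FOOT=.1178
def go(o,th,s,z,rate=.08,contact=None,lat=0.):
    a=np.array([np.cos(th),np.sin(th)]); n=np.array([-a[1],a[0]])
    p=o+a*s+n*lat
    r=servo_line([p[0],p[1],z+FOOT],down(th+np.pi/2),rate=rate,contact_N=contact)
    f=current_force(); print(f"s={s*1e3:.0f} z={z:.3f} hit={r} foot z={current_position()[2]-FOOT:.4f} along={(np.array(current_position()[:2])-o)@a*1e3:.1f} F={np.round(f,2)} along {np.array(f[:2])@a:.2f} t={current_clock():.1f}")
    return r
E
python3 - <<'E'
from h import *
d=np.load("w3.npz"); c=dict(d)
L=[world(c,u,v,z=.036)[:2] for u,v in((256.4,219.9),(253.4,240.9))]; H=np.mean(L,0)
cr=np.array([.6028,-.0322])
th=np.arctan2(*(L[0]-L[1])[::-1])-np.pi/2
dc=cr-H; print("lugs",np.round(L,4),"hinge",H.round(4),"th lugs",np.degrees(th),"crown dir",np.degrees(np.arctan2(dc[1],dc[0])),np.linalg.norm(dc))
P=d["P"];z=P[...,2]; r=np.hypot(P[...,0]-.604,P[...,1]+.0195)
q=P[(r<.0215)&(z>.053)&(z<.062)]; th2=np.arctan2(dc[1],dc[0])
n=np.array([-np.sin(th),np.cos(th)]); t=(q[:,:2]-H)@n; print("crown lateral range",t.min(),t.max(), "along",((q[:,:2]-H)@[np.cos(th),np.sin(th)]).min(),((q[:,:2]-H)@[np.cos(th),np.sin(th)]).max())
E
```

```text
lugs [[ 0.6146 -0.0217]
 [ 0.591  -0.0183]] hinge [ 0.6028 -0.02  ] th lugs -98.23108954110286 crown dir -89.9748835298368 0.012206787149565707
crown lateral range -0.007631343485568025 0.02067644701868619 along -0.019940247360108958 0.015813219341997663
```

Run:
```python
from h import *
d=np.load("w3.npz"); P=d["P"];z=P[...,2]; H=np.array([.6035,-.0198])
r=np.hypot(P[...,0]-.604,P[...,1]+.0197)
for lo in(.036,.040,.045,.050,.054):
    q=P[(r<.0205)&(z>lo)&(z<lo+.006)&(P[...,1]<-.0205)]
    print(lo,len(q),q.mean(0).round(4),"x",q[:,0].min().round(4),q[:,0].max().round(4),"y",q[:,1].min().round(4),q[:,1].max().round(4))
q=P[(r<.0205)&(z>.052)&(P[...,1]<-.028)]
print(np.round(np.polyfit(q[:,0],q[:,1],2),4)); e=cv2.minAreaRect((q[:,:2]*1e3).astype(np.float32)); print(e)
```

```text
0.036 29 [ 0.6089 -0.0225  0.0384] x 0.5899 0.6167 y -0.0247 -0.0205
0.04 23 [ 0.6042 -0.0235  0.0428] x 0.5937 0.6125 y -0.0263 -0.0205
0.045 24 [ 0.602  -0.027   0.0483] x 0.5923 0.6116 y -0.0332 -0.0242
0.05 44 [ 0.6025 -0.0312  0.0534] x 0.5923 0.6117 y -0.0356 -0.0267
0.054 56 [ 0.6021 -0.0334  0.0563] x 0.5948 0.6097 y -0.0356 -0.0302
[ 19.4918 -23.4464   7.017 ]
((598.7025756835938, -33.37932586669922), (9.282807350158691, 25.537458419799805), 82.88356018066406)
```

```bash
cat >> h.py <<'E'
H=np.array([.603,-.0200]); TH=np.radians(-96.5)
E
python3 - <<'E'
from h import *
a=np.array([np.cos(TH),np.sin(TH)]); p=H-a*.0155
move_ptp([p[0],p[1],.135+FOOT],down(TH+np.pi/2)); print(current_joint_pos(),current_clock(),current_force())
h=go(H,TH,-.0155,.070,.08,4)
if not h: h=go(H,TH,-.0155,.039,.03,2.5)
if not h: h=go(H,TH,.003,.039,.02,2.5)
E
```

```text
[-1.22274522e-01  3.41022761e-01  1.46024109e+00 -2.02870061e-04
  1.34029532e+00  1.56185077e+00] 12.8917 [ 0.16307572 -0.57166199 -1.02201051]
s=-16 z=0.070 hit=False foot z=0.0705 along=-15.5 F=[-1.01 -0.54 -0.34] along 0.65 t=13.8
s=-16 z=0.039 hit=False foot z=0.0392 along=-15.5 F=[-0.94 -0.38 -1.57] along 0.49 t=15.0
s=3 z=0.039 hit=False foot z=0.0390 along=2.9 F=[-0.02 -0.01 -2.26] along 0.01 t=16.1
```

Run:
```python
from h import *
F=lambda:np.mean([current_force() for _ in range(3)],0).round(2)
h=go(H,TH,.0035,.051,.03,5)
h=go(H,TH,-.007,.054,.03,5)
h=go(H,TH,-.007,.060,.02,6)
sleep(.4);print(F(),current_torque())
h=go(H,TH,-.007,.075,.03,8)
sleep(.4);print(F(),current_torque(),current_clock(),current_finger_gap())
```

```text
s=4 z=0.051 hit=False foot z=0.0512 along=3.5 F=[ 0.7  -0.39 -1.72] along 0.31 t=16.7
s=-7 z=0.054 hit=False foot z=0.0540 along=-7.2 F=[-0.42  0.11 -2.85] along -0.06 t=17.2
s=-7 z=0.060 hit=False foot z=0.0600 along=-6.9 F=[-0.05 -0.21 -2.77] along 0.21 t=17.6
[-0.34  0.46 -2.54] [ 0.05021008  0.00905299 -0.03713426]
s=-7 z=0.075 hit=False foot z=0.0751 along=-7.0 F=[ 0.23  0.14 -2.65] along -0.17 t=18.7
[-0.32 -0.96 -3.19] [ 0.05378388 -0.02179862 -0.03167892] 19.075 0.018144578341995114
```

The force rose by about 1.7 N, so the plug is hanging on the hook. I lift it out.

Run:
```python
from h import *
h=go(H,TH,-.007,.195,.05,8)
sleep(.3)
c=capture("scene");x=np.array(c["R"])@[H[0],H[1],.17]+c["t"];u,v=(c["intrinsics"]@(x/x[2]))[:2].astype(int)
A=c["image"][v-50:v+50,u-50:u+50]
c=capture("wrist");B=c["image"][100:300,180:380]
cv2.imwrite("pics/out.png",np.hstack([cv2.resize(i,(400,400),interpolation=cv2.INTER_CUBIC) for i in(A,B)]))
```

```text
s=-7 z=0.195 hit=False foot z=0.1948 along=-7.0 F=[ 0.13 -0.19 -3.71] along 0.17 t=21.6
```

View pics/out.png

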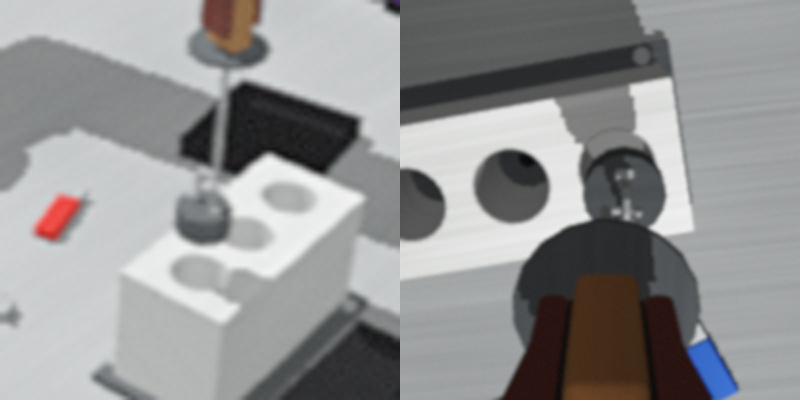

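The plug hangs clear of the block in both views. On to the tray.

```bash
cat >> h.py <<'E'
T=np.array([.4515,.2945])
E
python3 - <<'E'
from h import *
go(T,TH,-.007,.195,.13)
go(T,TH,-.007,.065,.08)
sleep(.3);print(current_force())
h=go(T,TH,-.007,.052,.02)
h=go(T,TH,-.007,.044,.012)
sleep(.3);print("F",current_force())
c=capture("scene");x=np.array(c["R"])@[T[0],T[1],.03]+c["t"];u,v=(c["intrinsics"]@(x/x[2]))[:2].astype(int)
A=c["image"][v-40:v+40,u-40:u+40]
c=capture("wrist");B=c["image"][100:300,180:380]
cv2.imwrite("pics/set.png",np.hstack([cv2.convertScaleAbs(cv2.resize(i,(400,400),interpolation=cv2.INTER_CUBIC),alpha=1.8) for i in(A,B)]))
E
```

```text
s=-7 z=0.195 hit=False foot z=0.1950 along=-6.7 F=[ 0.02  0.14 -3.56] along -0.15 t=24.9
s=-7 z=0.065 hit=False foot z=0.0655 along=-7.2 F=[-0.12 -0.32 -3.16] along 0.33 t=26.6
[-0.59118226  0.07013651 -3.43048228]
s=-7 z=0.052 hit=False foot z=0.0520 along=-7.0 F=[ 0.82  0.09 -3.36] along -0.18 t=27.7
s=-7 z=0.044 hit=False foot z=0.0441 along=-7.1 F=[ 0.4   0.03 -0.76] along -0.08 t=28.6
F [ 0.76590535  0.40150355 -1.28561755]
```

View pics/set.png

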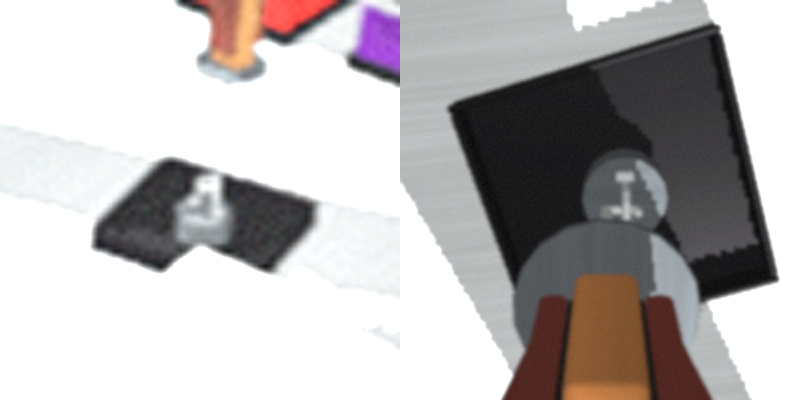

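The plug stands upright in the tray and the load is off the hook. Unhook.

Run:
```python
from h import *
h=go(T,TH,-.007,.0365,.02,3)
h=go(T,TH,-.043,.0365,.03,2.5)
sleep(.2)
c=capture("wrist");B=c["image"][100:300,180:380]
s=capture("scene");x=np.array(s["R"])@[T[0],T[1],.03]+s["t"];u,v=(s["intrinsics"]@(x/x[2]))[:2].astype(int)
A=s["image"][v-40:v+40,u-40:u+40]
cv2.imwrite("pics/unh.png",np.hstack([cv2.convertScaleAbs(cv2.resize(i,(400,400),interpolation=cv2.INTER_CUBIC),alpha=1.8) for i in(A,B)]))
```

```text
s=-7 z=0.036 hit=False foot z=0.0363 along=-6.9 F=[-0.22 -0.05 -1.65] along 0.08 t=29.5
s=-43 z=0.036 hit=False foot z=0.0365 along=-42.8 F=[ 0.89  0.12 -1.37] along -0.22 t=30.8
```

View pics/unh.png

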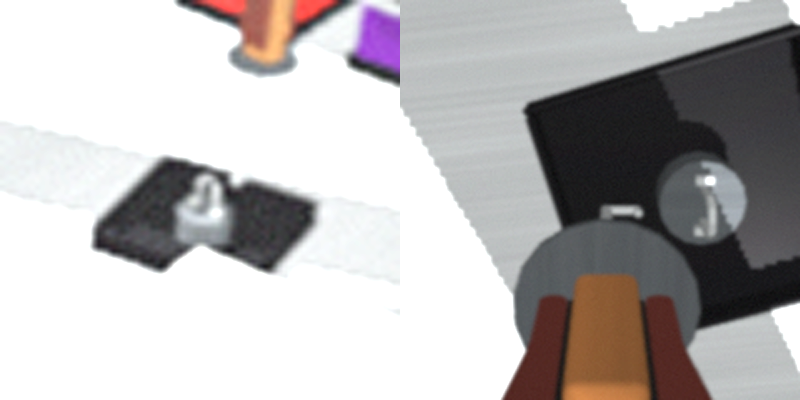

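The hook is free (foot at (620,212) in the wrist crop) and the plug is upright with its loop flopped away. Now the hook goes back in its stand.

Run:
```python
from h import *
if go(T,TH,-.043,.19,.12,4): raise SystemExit("contact")
q=down(np.radians(86)); x,y=.5288,-.3114
move_ptp([x,y,.175+FOOT],q); sleep(.3); print(current_position(),current_clock())
h=servo_line([x,y,.155],q,rate=.08,contact_N=5); print(h,current_position(),current_force())
if not h:
    h=servo_line([x,y,.1470],q,rate=.02,contact_N=3); print(h,current_position(),current_force())
    move_gripper(.06); print(current_finger_gap())
    servo_line([x,y,.27],q,rate=.12); print(current_clock(),current_force())
    move_ptp([.45,-.3,.38],down(0)); sleep(.5)
    for n in("wrist","scene"):
        c=capture(n);np.savez("fin_"+n,P=cloud(c),**{k:np.array(c[k]) for k in c})
    P=np.load("fin_wrist.npz")["P"];m=(P[...,2]>.188)&(P[...,2]<.205)&(abs(P[...,0]-.53)<.05)&(abs(P[...,1]+.309)<.05)
    print(m.sum(),P[m].mean(0)if m.any() else"")
    cv2.imwrite("pics/fin.png",cv2.resize(np.load("fin_scene.npz")["image"][140:380,120:440],(800,600)))
```

```text
s=-43 z=0.190 hit=False foot z=0.1891 along=-42.7 F=[-0.08  0.28 -0.83] along -0.27 t=32.5
[ 0.52897459 -0.31100967  0.29283   ] 35.2083
False [ 0.52908027 -0.31160852  0.15547154] [ 0.51987973 -1.29418868 -1.8946871 ]
True [ 0.52874352 -0.31139435  0.14703423] [0.13470388 0.55994437 4.06799697]
0.060085628689820085
39.5 [ 0.29319022  0.47733012 -0.28287647]
453 [ 0.52918953 -0.31127717  0.19578732]
```

View pics/fin.png

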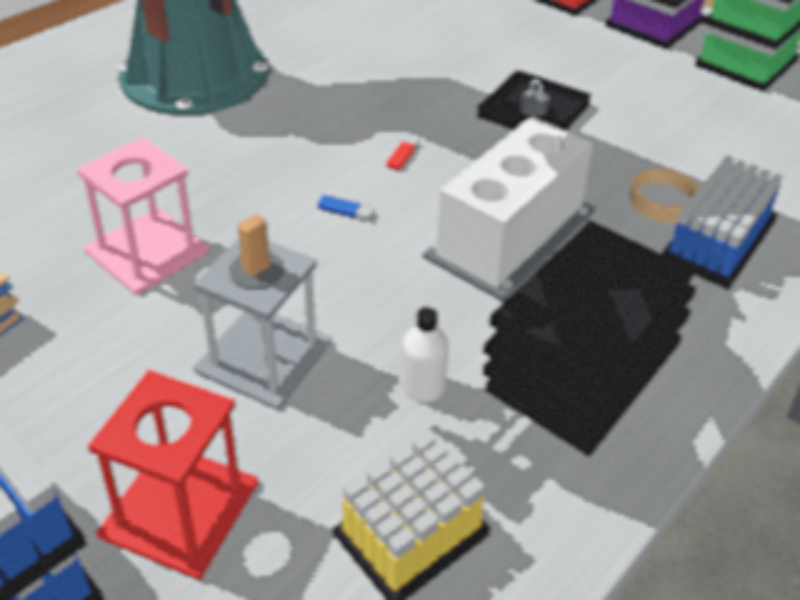

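The hook hangs in the grey stand (handle at (255,245), top at z = 0.196) and the plug stands in the tray at (537,98). Nothing else has moved, so I hand in.

```bash
python3 -c "
from bench import *
print(close_job(),current_clock())"
```

```text
the job is handed in; nothing more can be done
the job is handed in; nothing more can be done
```

The looped plug is drawn out and standing upright in the black tray, unhooked; the pull hook is back in its grey stand, and the job was handed in shortly after 39.5 s, well inside the 72 s limit.

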